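# Lock the diverter valve on green with a ball-lock pin

### The job

Throw the diverter valve's lever over to the side with the green ring until it is fully home against its stop there. Then take the ball-lock pin out of its blue stand by squeezing its orange button in, push it all the way down through the lever's hole and the green-ringed hole below with the button still held in, and let go so that the button springs out and locks it. Leave the teal-lidded jar, the brown bottle and the black stopper where they stand.

Things in the scene. Friction and masses are not known exactly. Their poses are not given: they have to be found in the camera images.
- valve_pivot (a point): Point on the pivot's vertical axis at the height of the lever's upper face (100 mm above the worktop), on the fixed valve: brass body under an aluminium index plate (150 x 150 x 6 mm, upper face 90 mm above the worktop, on pillars, free space below) with two 14 mm holes 85 mm from the pivot. At lever value 0 the lever points along this point's -x.
- lever (a joint): Lever of the valve, about the vertical axis at valve_pivot, rad; 0 midway, positive counter-clockwise from above. Its two end positions, against firm stop posts, are at -0.45 and +0.45, where its hole lies exactly over a plate hole. It has steady friction and stays where it is left; about 0.5 N at the knob moves it. The pin's tapered tip can nudge it the last 2 mm.
- lever_knob (a point): Centre (half-way up) of the black upright round knob on the lever's end: 22 mm diameter, 40 mm tall (20 mm up and down from here), 165 mm from the pivot. The lever is a grey bar 22 to 34 mm wide and 6 mm thick, its upper face 25 mm below this point.
- lever_hole (a point): Centre of the 14 mm hole in the lever, at its upper face, 85 mm from the pivot. The lever is 6 mm thick here, then comes a 4 mm gap, then the 6 mm index plate.
- green_ring: Flat green marking ring (40 mm outside, 18 mm inside, 1 mm thick) on the index plate round one of its two 14 mm holes; origin at the hole's centre, at the plate's upper face. This is the side to use; the lever covers part of the ring when it is there. Green and red may be at either hole.
- red_ring: Same ring in red round the other hole (not to be used); origin at the hole's centre.
- pin_grip (a point): Centre of the upright pin's grip, 26 mm above the collar's underside; z up the pin. Black block 28 mm wide (x), 42 mm tall (a 7 mm wire loop on top), orange button (20 x 30 mm) on its +y face. Along y: block's back at -11.5 mm, button face at +16.5 mm when out, +11.5 mm when fully in. Squeezing along y with 20 N or more presses it in. Mass about 0.12 kg.
- pin_collar (a point): Point on the pin's axis at the underside of its 26 mm collar. Below it the 12 mm shank goes 34 mm down, the last 7 mm tapered to 6 mm. Two lock balls stand out 3 mm beside the shank, 18 to 25 mm below the collar, while the button is out, and are drawn in while it is in. Fully home, the collar lies on the lever's upper face.
- pin_button (a joint): Travel of the pin's orange button in m: 0 out (balls out, locked), 0.005 fully in (balls drawn in). Spring: 3 N to start, 8 N fully in.
- pin_stand: Fixed blue stand in which the pin is parked, 62 x 62 mm, 62 mm tall, open at two sides; 14 mm hole in the centre of its 14 mm thick top. The pin's balls lock below the top, so it comes out (straight up) only with the button in. Origin: centre of the underside.
- teal_jar: Bystander: sample jar with a teal lid, 59 mm diameter, 65 mm tall; origin at the centre of its underside.
- brown_bottle: Bystander: small brown bottle with a white cap, 40 mm diameter, 78 mm tall; origin at the centre of its underside.
- stopper: Bystander: black rubber stopper, 33 mm diameter, 27 mm tall; origin at the centre of its underside.

How it is judged:
On the way, in this order (a step that is already met when the one before it is completed fails the run):
1. the lever rests in its end position over the green ring (its hole within 4 mm of the ring's centre) (horizontal distance between lever_hole and green_ring below 0.004 m), for 0.2 s.
2. the pin is down through the lever's hole and the green hole, with its button held in (horizontal distance between pin_collar and lever_hole below 0.005 m and z of pin_collar in the frame of lever_hole below 0.006 m and horizontal distance between lever_hole and green_ring below 0.004 m and value of joint pin_button above 0.003 m), for 0.05 s.
At the end, for the whole second after the job is handed in: Lever at rest in the green end position (its hole within 4 mm of the ring's centre); pin upright (within 10 degrees) in the lever's hole (axis within 5 mm), its collar within 4 mm of the lever's upper face, its button sprung out (less than 1 mm in) (horizontal distance between lever_hole and green_ring below 0.004 m and horizontal distance between pin_collar and lever_hole below 0.005 m and z of pin_collar in the frame of lever_hole below 0.004 m and angle between pin_collar's own z axis and vertical below 0.17 rad and value of joint pin_button below 0.001 m and velocity of joint lever between -0.05 and 0.05 rad/s); the robot touches nothing.
It fails at once if the jar, the bottle or the stopper is moved by more than 25 mm (distance of any of teal_jar, brown_bottle, stopper from where it was at the start of the episode above 0.025 m).
It also fails if it takes over 58 s, if anything falls off the work surface, if the arm or the gripper's body presses on something with over 40 N, if the wrist force passes 120 N, or if a joint passes its speed limit or range.

### The arm

A 6-joint arm with a two-finger parallel gripper is mounted at the origin on a cart in front of the work surface, level with it; the furniture and walls round the work are solid. World frame = base frame: x ahead of the robot, y to its left, z up, the work surface at z = 0. Lengths are in m, angles in rad, forces in N, time in s.
With the tool pointing down it reaches from about 0.3 to 0.85 m from the base axis. Payload 5.4 kg.
Tool frame: the origin (TCP) lies midway between the tips of the shut fingers; the grasp point (between the pads) lies 19 mm behind it (grip_point_offset is the distance from the TCP to the grasp point, in m); z points along the fingers, y is the direction in which the jaws open and shut (so a half turn about z gives the same grasp; the last joint's range is limited). The gripper opens to 85 mm and grips with 20 to 120 N. Pads are 22 mm wide; open, the fingers measure 114 mm over their backs; the gripper's body (76 mm by 85 mm) begins 54 mm behind the grasp point. The pads swing forward as they close: fully open they stand 13 mm farther back than shut.
Start: joints at [0.922, 0.158, 1.597, -0, 1.386, -0.21], TCP at [0.244, 0.521, 0.231] pointing down, gripper open.
Joint ranges: [-2.91, 2.91], [-0.94, 2.29], [0.18, 2.7], [-1.29, 4.43], [0.17, 2.64], [-3, 3]. Speed limits (rad/s): [2.57, 2.57, 3.14, 3.14, 3.14, 3.14].

### API

Orientations are given as a unit quaternion [w, x, y, z].
In Python, from rig import sense, snapshot, camera_model, finish_job, search_frame, cut_out, place_of, grip_point_offset gives the robot as it stands.
- The arm moves only by the shell command python3 -m inch 'ROWS' [FORCE]. ROWS is JSON, one flat list of numbers, 5 for each row, row after row: the shift along the tool's x, y, z in units of 0.25 m (1.0 is 0.25 m), then the turn about the tool's z in units of 1.5 rad (1.0 is 1.5 rad), then the finger opening in mm, from 0 to 85.4. In form: [dx, dy, dz, turn, gripper, dx, dy, dz, turn, gripper, ...]. A call has 1 to 10 rows; each row is the pose to reach, as a shift and turn from the pose commanded when the call began, along the tool's axes at that moment; what a row does not reach only later rows make up. A row lasts 1/8 s, in which the tool goes at most 62.5 mm and 10.7 degrees, less where a joint would pass 70% of its speed; a pose out of reach is approached as far as the arm can. A call with a number of a shift or a turn outside -1 to 1 is refused whole. A call with a gripper value outside its range is refused whole. The fingers move at their own pace and stop on an object; FORCE is the grip in N (left out, the last holds). Time passes only in rows, so rows that repeat a pose let the fingers close. It gives the time, the measured TCP pose, the force and the opening at its end, in the units of the state.
- sense(): the state, without advancing time (a new reading comes with each control period).
- snapshot(name): name is "scene" or "top" or "wrist"; returns (picture, depth): 400x640x3 uint8, red, green, blue; 400x640 float32, m along the optical axis (not along the pixel's ray), 0 where there is no reading.
- camera_model(name): a dict with "fx", "fy", "cx", "cy" (pixels), "world_to_cam" (4x4, takes a point from world to camera coordinates). Camera axes: x right, y down, z forward; pixel columns grow to the right and rows downward; lengths in m; the calibration is good to about 2 mm. A picture is of the moment at which its call begins: read the wrist's pose just before it. camera_model takes no time and is no camera call; for the wrist camera it gives the pose at the moment of the call.
- finish_job(): hands the job in, once; it reports no verdict.
Trained networks look in the newest picture that a camera, given by its name, has taken for a name from the list of things; names that differ only in an ending like _2 or _b are one class to them, and where a whole thing is asked for, a point or a joint stands for the part that bears it (a point fixed in the world has none). Each returns a list of dicts, best first, with "confidence" (0 to 1); they miss things now and then, are a little off and sometimes report something else, mostly with a low value. They report only what shows in the picture. A call takes as long as a camera call.
- search_frame(camera, target): "xyz" ([x, y, z] in m, in world coordinates, good to about 4 mm: the middle of the surface that is visible of it).
- cut_out(camera, target): "pixels" (400x640 bool, what is visible of it).
- place_of(camera, target): "xyz" ([x, y, z] in m, in world coordinates, good to about 4 mm: a listed point, or the origin of a listed thing).
The state is a dict: "time": time; "q": joint angles; "qd": joint speeds; "tau": joint torques, N m; "position": TCP position; "eef_rot": TCP orientation; "contact_force": force on the tool from outside, world axes, zero at the start; "ft_torque": the same for the moment, N m; "width": finger opening in m.
Only numpy, scipy, OpenCV 4.12 (cv2) and the standard library are available. Lean on these libraries where they do the work, as an engineer would, in place of code of your own. Each camera call takes 0.05 s, during which the arm holds its last target.

## Working session

There is one attempt and no reset: what is moved stays moved. The work goes in short steps, Python scripts to look and compute and a shell command to move; the robot and the scene stay as the last step left them, time stands still between calls to the robot, and variables do not carry over. Pictures are saved under pics/ and viewed, and the job is handed in when it is done.

```bash
ls; mkdir -p pics; cat > h.py <<'E'
import numpy as np, cv2
from rig import *
def save(n,f):
    p,d=snapshot(n); cv2.imwrite('pics/'+f+'.png',p[:,:,::-1]); return p,d
def world(cam,d,u,v,m=None):
    m=m or camera_model(cam); z=d[v,u]
    c=np.array([(u-m['cx'])/m['fx']*z,(v-m['cy'])/m['fy']*z,z,1])
    return (np.linalg.inv(m['world_to_cam'])@c)[:3]
E
python3 - <<'E'
from h import *
save('scene','s1');save('top','t1')
s=sense();print(s['time'],s['position'],s['eef_rot'],s['contact_force'],s['width'],grip_point_offset)
for t in ['valve_pivot','lever_knob','lever_hole','green_ring','red_ring','pin_grip','pin_collar','pin_stand','teal_jar','brown_bottle','stopper']:
  for c in ['top','scene']:
    r=place_of(c,t); print(t,c,[(np.round(x['xyz'],3).tolist(),round(x['confidence'],2)) for x in r[:2]])
print(sense()['time'])
E
```

```text
pics
0.1 [0.24397812 0.52008006 0.23043509] [-3.54368841e-04  2.17646031e-01  9.76027402e-01 -7.68373643e-04] [ 0.5342614  -0.3313355   0.45025564] 0.0853503969742575 0.0187
valve_pivot top [([0.634, -0.162, 0.098], 0.73), ([0.557, -0.193, 0.089], 0.32)]
valve_pivot scene [([0.628, -0.158, 0.098], 0.75)]
lever_knob top [([0.474, -0.131, 0.126], 0.59)]
lever_knob scene [([0.473, -0.13, 0.124], 0.74)]
lever_hole top [([0.554, -0.146, 0.101], 0.84)]
lever_hole scene []
green_ring top [([0.561, -0.124, 0.09], 0.52)]
green_ring scene [([0.558, -0.123, 0.088], 0.37)]
red_ring top [([0.557, -0.193, 0.09], 0.58)]
red_ring scene [([0.559, -0.191, 0.086], 0.56)]
pin_grip top [([0.426, 0.273, 0.087], 0.56), ([0.551, -0.145, 0.098], 0.32)]
pin_grip scene []
pin_collar top [([0.429, 0.272, 0.06], 0.68)]
pin_collar scene []
pin_stand top [([0.427, 0.269, 0.063], 0.73), ([0.426, 0.276, 0.004], 0.71)]
pin_stand scene [([0.55, -0.144, 0.098], 0.66)]
teal_jar top [([0.421, -0.025, 0.003], 0.83), ([0.43, 0.391, 0.0], 0.46)]
teal_jar scene []
brown_bottle top [([0.409, -0.281, -0.003], 0.47), ([0.422, -0.028, 0.005], 0.38)]
brown_bottle scene [([0.404, -0.282, -0.002], 0.48)]
stopper top [([0.429, 0.39, -0.0], 0.44)]
stopper scene [([0.427, 0.393, -0.001], 0.56), ([0.553, -0.143, 0.096], 0.19)]
1.2
```

View pics/s1.png

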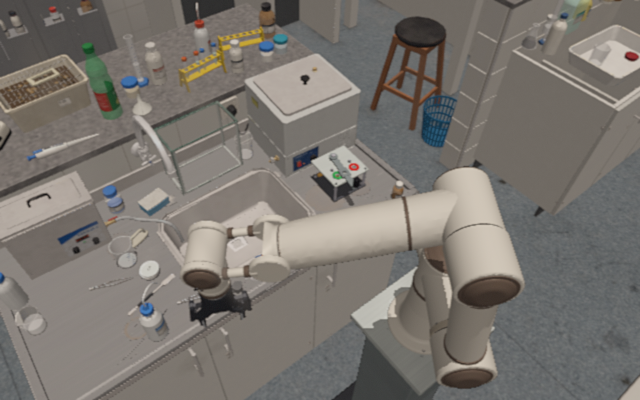

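View pics/t1.png

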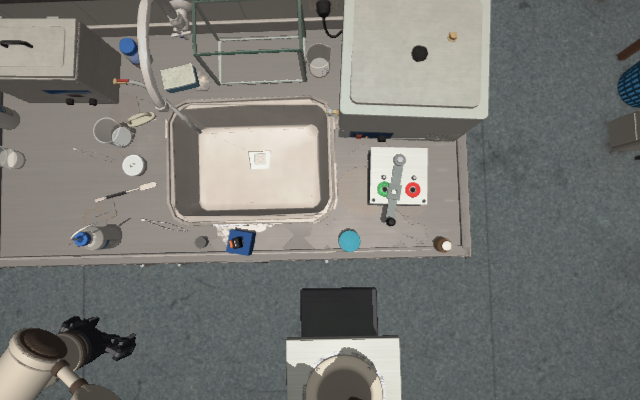

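```bash
cat >> h.py <<'E'
def rel(xyz,yaw=None):
    """world TCP target, yaw (deg, world) of tool y axis -> row numbers in units"""
    from scipy.spatial.transform import Rotation as R
    s=sense();q=s['eef_rot'];M=R.from_quat([q[1],q[2],q[3],q[0]]).as_matrix()
    d=M.T@(np.array(xyz)-s['position'])/0.25
    y0=np.degrees(np.arctan2(M[1,1],M[0,1])); t=0
    if yaw is not None:
        e=(yaw-y0+90)%180-90; t=-np.radians(e)/1.5
    print('pos',s['position'].round(4),'yaw',y0.round(2),'tilt',M[:,2].round(3),'t',round(s['time'],2),'w',round(s['width'],4),'q6',round(s['q'][5],2))
    print('row',d.round(4),'turn',round(t,4)); return d,t
E
python3 - <<'E'
from h import *
m=camera_model('wrist');T=np.linalg.inv(m['world_to_cam']);print(T.round(3),m['fx'],sense()['position'])
rel([0.33,0.27,0.3],90)
p=cv2.imread('pics/t1.png');cv2.imwrite('pics/t1a.png',cv2.resize(p[225:260,190:290],None,fx=8,fy=8,interpolation=cv2.INTER_CUBIC))
cv2.imwrite('pics/t1b.png',cv2.resize(p[140:260,330:460],None,fx=5,fy=5,interpolation=cv2.INTER_CUBIC))
E
```

```text
[[ 0.425  0.868  0.255  0.18 ]
 [ 0.905 -0.408 -0.119  0.55 ]
 [ 0.001  0.281 -0.96   0.373]
 [ 0.     0.     0.     1.   ]] 325.5734936116483 [0.24430293 0.52050978 0.23131282]
pos [0.2443 0.5205 0.2313] yaw 64.86 tilt [-0.  0. -1.] t 1.2 w 0.0853 q6 -0.21
row [-0.736  -0.7615 -0.2748] turn -0.2925
```

View pics/t1a.png

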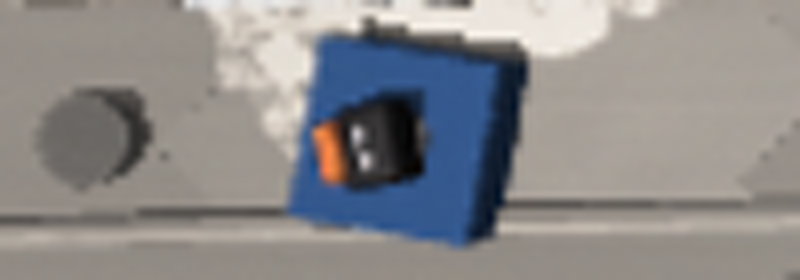

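View pics/t1b.png

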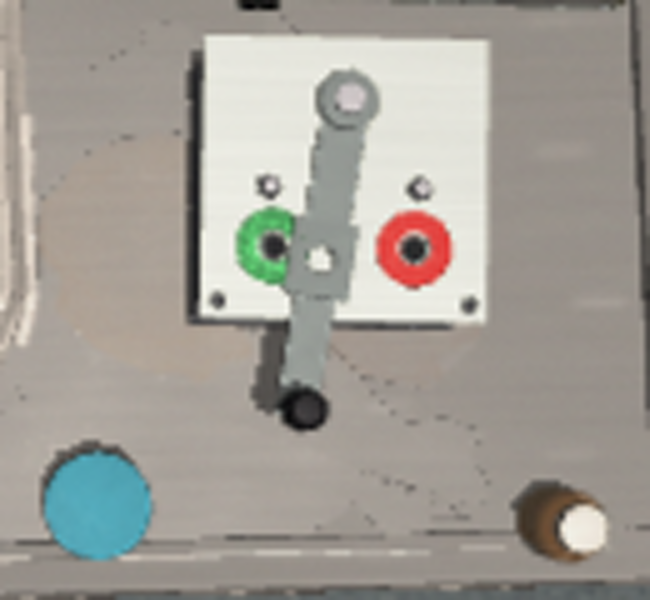

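```bash
python3 -c "
from h import *
rel([0.427,0.272,0.25],98)"
```

```text
pos [0.2443 0.5205 0.2313] yaw 64.86 tilt [-0.  0. -1.] t 1.2 w 0.0853 q6 -0.21
row [-1.0839 -0.5894 -0.0748] turn -0.3856
```

```bash
python3 -m inch '[-0.25,-0.12,-0.08,-0.1,85,-0.5,-0.25,-0.08,-0.2,85,-0.75,-0.38,-0.08,-0.3,85,-1,-0.5,-0.08,-0.386,85,-1,-0.59,-0.08,-0.386,85,-1,-0.59,-0.08,-0.386,85]'; python3 -c "
from h import *
rel([0.427,0.272,0.25],98)
m=camera_model('wrist')
p,d=save('wrist','w1')
for t in ['pin_grip','pin_collar','pin_stand']: print(t,[(np.round(x['xyz'],4).tolist(),round(x['confidence'],2)) for x in place_of('wrist',t)])
np.save('w1d.npy',d)
import pickle;pickle.dump(m,open('w1m','wb'))
"
```

```text
time: 1.95
position: [0.409, 0.2784, 0.2514]
eef_rot: [0.0, -0.068, 0.998, -0.0]
contact_force: [0.6, 0.2, -0.3]
width: 0.0848
pos [0.409  0.2784 0.2514] yaw 97.77 tilt [ 0. -0. -1.] t 1.95 w 0.0848 q6 -1.35
row [-0.068  -0.0349  0.0056] turn -0.0027
pin_grip [([0.4323, 0.274, 0.0849], 0.7)]
pin_collar [([0.4256, 0.2756, 0.0611], 0.78)]
pin_stand [([0.4255, 0.2761, 0.0019], 0.82)]
```

View pics/w1.png

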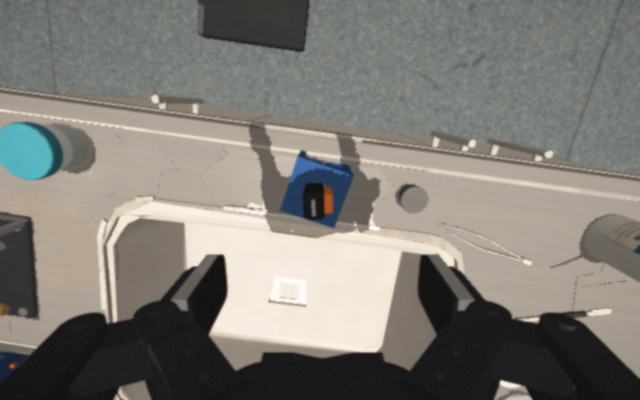

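```bash
python3 - <<'E'
import cv2,numpy as np,pickle
from h import world
p=cv2.imread('pics/w1.png');cv2.imwrite('pics/w1a.png',cv2.resize(p[140:240,260:380],None,fx=6,fy=6,interpolation=cv2.INTER_CUBIC))
d=np.load('w1d.npy');m=pickle.load(open('w1m','rb'))
h=cv2.cvtColor(p,cv2.COLOR_BGR2HSV)
roi=np.zeros(p.shape[:2],bool);roi[140:240,260:380]=1
O=roi&(h[...,0]<18)&(h[...,1]>150)&(h[...,2]>90)
vs,us=np.where(roi)
P=np.array([world('wrist',d,u,v,m) for u,v in zip(us,vs)])
top=P[:,2]>0.098
B=(P[:,2]>0.070)
for n,s in [('all>.07',B),('top>.098',top),('orange',O[vs,us]),('block top .1-.112',(P[:,2]>.100)&(P[:,2]<.112))]:
    Q=P[s]; 
    if len(Q)<4: print(n,len(Q));continue
    r=cv2.minAreaRect((Q[:,:2]*1000).astype(np.float32)); print(n,len(Q),Q.mean(0).round(4),Q.min(0).round(4),Q.max(0).round(4),r)
S=(P[:,2]>0.055)&(P[:,2]<0.067)&(h[vs,us,0]>95)&(h[vs,us,0]<130)&(h[vs,us,1]>120)
print(cv2.minAreaRect((P[S][:,:2]*1000).astype(np.float32)),P[S][:,2].mean())
E
```

```text
all>.07 1031 [0.4197 0.2741 0.1183] [0.3388 0.2605 0.0708] [0.442  0.2908 0.3934] ((390.54547119140625, 269.4105529785156), (102.48789978027344, 28.032901763916016), 9.76522445678711)
top>.098 858 [0.4206 0.2741 0.1249] [0.3388 0.2606 0.098 ] [0.442  0.2908 0.3934] ((391.017822265625, 267.9402770996094), (102.2041244506836, 27.881406784057617), 11.858962059020996)
orange 201 [0.4221 0.2841 0.1046] [0.3388 0.2679 0.0805] [0.4345 0.2897 0.3934] ((386.248779296875, 278.9889221191406), (97.1352767944336, 7.620140552520752), 8.620681762695312)
block top .1-.112 732 [0.4262 0.2747 0.1065] [0.4137 0.2606 0.1   ] [0.442 0.29  0.112] ((427.4927978515625, 275.4125061035156), (27.50213050842285, 27.140525817871094), 7.9657673835754395)
((427.1636962890625, 272.981689453125), (60.134185791015625, 60.7641716003418), 78.65205383300781) 0.06149465758820773
```

View pics/w1a.png

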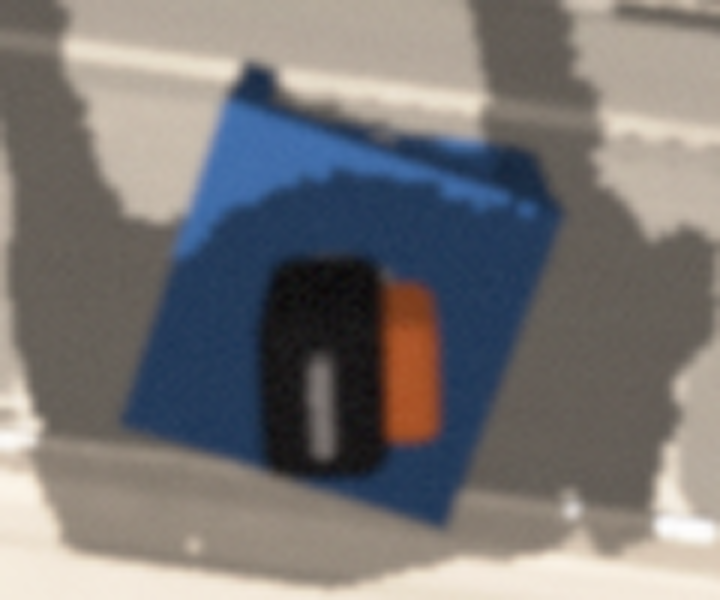

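```bash
python3 -c "
from h import *
rel([0.47,-0.13,0.25],90)"
```

```text
pos [0.4076 0.2816 0.2514] yaw 98.1 tilt [ 0.  0. -1.] t 2.15 w 0.0846 q6 -1.35
row [-0.015  -1.6652  0.0049] turn 0.0943
```

```bash
python3 -m inch '[0,-0.25,0,0,34,0,-0.5,0,0.03,34,0,-0.75,0,0.06,34,0,-1,0,0.094,34]' 40; python3 -c "
from h import *
rel([0.47,-0.13,0.25],90)"
```

```text
time: 2.65
position: [0.4431, 0.0326, 0.2516]
eef_rot: [0.001, -0.0, 1.0, 0.0]
contact_force: [1.1, -0.3, 0.7]
width: 0.0337
pos [0.4431 0.0326 0.2516] yaw 90.01 tilt [ 0.001  0.    -1.   ] t 2.65 w 0.0337 q6 -1.77
row [-0.1075 -0.6503  0.0063] turn 0.0001
```

```bash
python3 -m inch '[-0.04,-0.22,0,0,34,-0.08,-0.44,0,0,34,-0.11,-0.65,0,0,34,-0.11,-0.65,0,0,34]'; python3 - <<'E'
from h import *
rel([0.47,-0.13,0.25],90)
m=camera_model('wrist')
p,d=save('wrist','w2')
np.save('w2d.npy',d)
import pickle;pickle.dump(m,open('w2m','wb'))
for t in ['valve_pivot','lever_knob','lever_hole','green_ring','red_ring']: print(t,[(np.round(x['xyz'],4).tolist(),round(x['confidence'],2)) for x in place_of('wrist',t)])
E
```

```text
time: 3.15
position: [0.4708, -0.1312, 0.2512]
eef_rot: [-0.0, 0.002, 1.0, -0.0]
contact_force: [-1.1, 0.1, 0.1]
width: 0.0339
pos [ 0.4708 -0.1312  0.2512] yaw 89.8 tilt [-0. -0. -1.] t 3.15 w 0.0339 q6 -2.09
row [0.0033 0.0049 0.0048] turn -0.0023
valve_pivot [([0.6323, -0.1619, 0.1024], 0.9), ([0.555, -0.1955, 0.09], 0.26)]
lever_knob [([0.4734, -0.133, 0.1217], 0.95), ([0.6327, -0.1626, 0.1015], 0.41)]
lever_hole [([0.552, -0.1476, 0.1013], 0.73)]
green_ring [([0.5558, -0.1197, 0.0877], 0.94)]
red_ring [([0.5556, -0.1981, 0.0845], 0.69)]
```

View pics/w2.png

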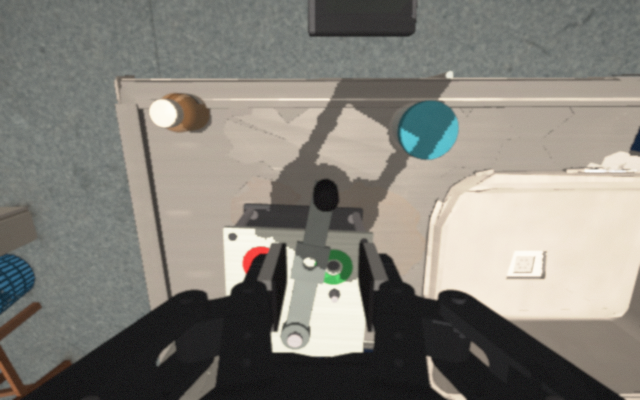

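```bash
python3 -m inch '[-0.01,0,0.15,0,50,-0.01,0,0.35,0,50,-0.01,0,0.45,0,50,-0.01,0,0.55,0,50,-0.01,0,0.55,0,50]'; python3 -c "
from h import *
rel([0.482,-0.08,0.113],90)"
```

```text
time: 4.08
position: [0.4713, -0.1276, 0.1121]
eef_rot: [-0.002, -0.0, 1.0, 0.001]
contact_force: [-0.3, 0.2, -0.2]
width: 0.0497
pos [ 0.4713 -0.1276  0.1121] yaw 90.04 tilt [-0.004  0.002 -1.   ] t 4.08 w 0.0497 q6 -2.08
row [-0.0429  0.1902 -0.0035] turn 0.0004
```

```bash
python3 -m inch '[0,0,0,0,28,0,0,0,0,28,0,0.04,0,0,28,-0.01,0.08,0,0,28,-0.02,0.12,0,0,28,-0.03,0.15,0,0,28,-0.03,0.17,0,0,28,-0.03,0.18,0,0,28,-0.03,0.18,0,0,28]'; python3 - <<'E'
from h import *
rel([0.482,-0.08,0.113],90); print(sense()['contact_force'])
p,d=save('wrist','w3')
for t in ['lever_knob','lever_hole','green_ring']: print(t,[(np.round(x['xyz'],4).tolist(),round(x['confidence'],2)) for x in place_of('wrist',t)])
print(sense()['contact_force'])
E
```

```text
time: 5.2
position: [0.48, -0.0841, 0.1136]
eef_rot: [-0.0, 0.0, 1.0, 0.0]
contact_force: [-0.7, -0.3, -0.5]
width: 0.0281
pos [ 0.48   -0.0841  0.1136] yaw 89.96 tilt [-0.001  0.    -1.   ] t 5.2 w 0.0281 q6 -1.99
row [-0.0078  0.0164  0.0026] turn -0.0005
[-0.71600978 -0.32896523 -0.53133862]
lever_knob [([0.4844, -0.0908, 0.1209], 0.74)]
lever_hole []
green_ring []
[ 0.19370879 -0.33910613 -0.20216669]
```

View pics/w3.png

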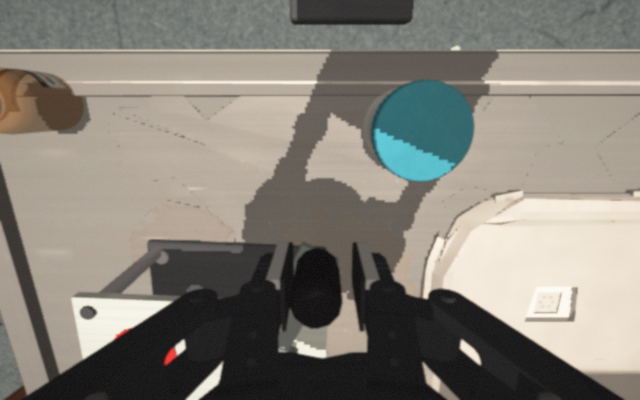

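```bash
python3 -m inch '[0,0.01,0,0,28,0,0.02,0,0,28]'; python3 -m inch '[0,0.01,0,0,28,0,0.015,0,0,28]';
```

```text
time: 5.65
position: [0.4805, -0.0794, 0.1139]
eef_rot: [0.0, 0.0, 1.0, -0.0]
contact_force: [-0.2, -1.4, -0.3]
width: 0.0283
time: 5.9
position: [0.4805, -0.0787, 0.1139]
eef_rot: [0.0, 0.0, 1.0, -0.004]
contact_force: [0.5, -17.3, -4.9]
width: 0.0282
```

```bash
python3 -m inch '[0,-0.02,0,0,28,0,-0.02,0,0,50,0,-0.02,0,0,50,0,-0.02,-0.2,0,50,0,-0.02,-0.4,0,50,0,-0.1,-0.55,0,50,0,-0.2,-0.55,0,34,0,-0.2,-0.55,0,34]'; python3 - <<'E'
from h import *
rel([0.482,-0.08,0.25],90)
m=camera_model('wrist')
p,d=save('wrist','w4')
np.save('w4d.npy',d)
import pickle;pickle.dump(m,open('w4m','wb'))
for t in ['valve_pivot','lever_knob','lever_hole','green_ring','red_ring']: print(t,[(np.round(x['xyz'],4).tolist(),round(x['confidence'],2)) for x in place_of('wrist',t)])
cv2.imwrite('pics/w4.png',cv2.resize(p[150:370,180:460,::-1],None,fx=2.8,fy=2.7))
E
```

```text
time: 6.9
position: [0.4803, -0.1263, 0.2516]
eef_rot: [0.0, 0.001, 1.0, -0.0]
contact_force: [0.6, 0.6, -0.8]
width: 0.034
pos [ 0.4803 -0.1263  0.2516] yaw 89.86 tilt [ 0. -0. -1.] t 6.9 w 0.034 q6 -2.07
row [-0.0063  0.1851  0.0064] turn -0.0016
valve_pivot [([0.6374, -0.1635, 0.1016], 0.75)]
lever_knob [([0.4902, -0.0865, 0.1193], 0.8)]
lever_hole [([0.5598, -0.119, 0.1019], 0.62)]
green_ring [([0.5586, -0.1208, 0.0851], 0.44)]
red_ring [([0.5589, -0.1982, 0.0906], 0.76)]
```

View pics/w4.png

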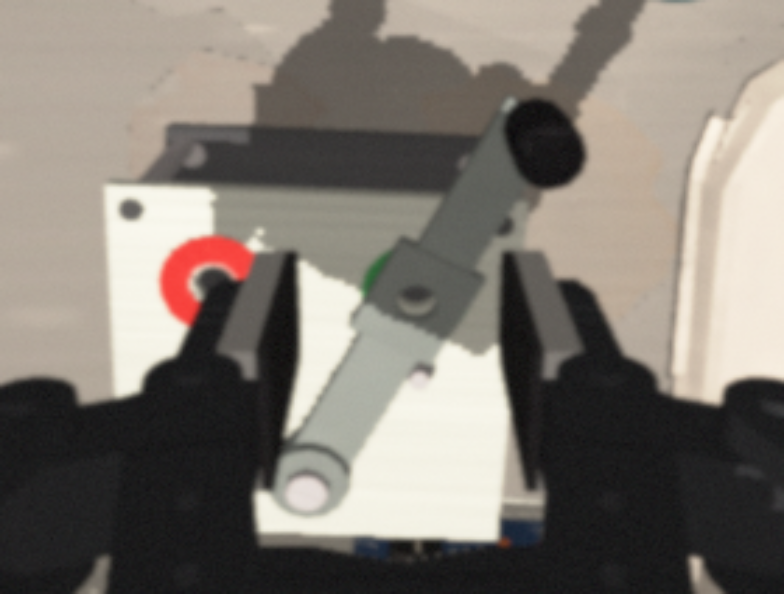

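```bash
cat >> h.py <<'E'
def atz(m,u,v,z):
    T=np.linalg.inv(m['world_to_cam']);r=T[:3,:3]@np.array([(u-m['cx'])/m['fx'],(v-m['cy'])/m['fy'],1.]);o=T[:3,3]
    return o+r*(z-o[2])/r[2]
E
python3 - <<'E'
from h import *
import pickle
m=pickle.load(open('w4m','rb'));d=np.load('w4d.npy')
print('hole',atz(m,328.9,260,.1),'post depth',world('wrist',d,330,288,m),'hub',world('wrist',d,289,332,m),'hole d',world('wrist',d,329,260,m), 'lever',world('wrist',d,340,268,m),world('wrist',d,312,282,m))
m=pickle.load(open('w4m','rb'));
# red hole at crop (212,282)
print('red',atz(m,180+212/2.8,150+280/2.7,.09))
# fit hole using top camera now
p,dt=save('top','t2')
mt=camera_model('top')
for t in ['valve_pivot','lever_knob','lever_hole','green_ring','red_ring']: print(t,[(np.round(x['xyz'],4).tolist(),round(x['confidence'],2)) for x in place_of('top',t)])
cv2.imwrite('pics/t2a.png',cv2.resize(p[140:230,350:450,::-1],None,fx=6,fy=6,interpolation=cv2.INTER_CUBIC))
E
```

```text
hole [ 0.55736662 -0.12075706  0.1       ] post depth [ 0.58833627 -0.11956456  0.10083452] hub [ 0.63320873 -0.16173013  0.11089443] hole d [ 0.60373263 -0.11869253  0.00794104] lever [ 0.56646272 -0.10959326  0.09954314] [ 0.5820816  -0.13784542  0.09969799]
red [ 0.55510797 -0.19529645  0.09      ]
valve_pivot [([0.6366, -0.1608, 0.0969], 0.61)]
lever_knob [([0.4888, -0.0833, 0.1261], 0.68)]
lever_hole [([0.5617, -0.1211, 0.099], 0.75), ([0.488, -0.0817, 0.1238], 0.51)]
green_ring []
red_ring []
```

View pics/t2a.png

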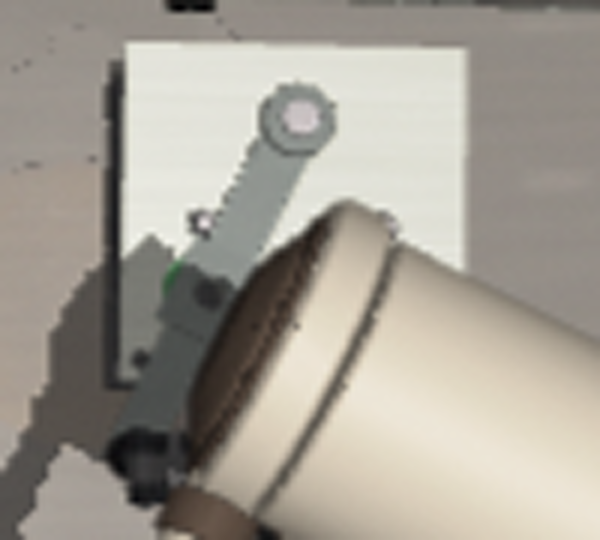

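```bash
python3 -m inch '[-0.2,0.02,0,0,60,-0.2,0.02,0,0,85,-0.2,0.02,0,0,85,-0.2,0.02,0,0,85]'; python3 - <<'E'
from h import *
import pickle
rel([0.4275,0.273,0.25],98)
ms=camera_model('wrist')
p,d=save('wrist','w5')
np.save('w5d.npy',d);pickle.dump(ms,open('w5m','wb'))
print(sense()['position'])
c=ms['world_to_cam']@np.array([.558,-.1205,.1,1]);u=c[0]/c[2]*ms['fx']+ms['cx'];v=c[1]/c[2]*ms['fy']+ms['cy'];print(u,v)
u0,v0=int(u)-40,int(v)-40;print(u0,v0)
cv2.imwrite('pics/w5a.png',cv2.resize(p[v0:v0+80,u0:u0+80,::-1],None,fx=7,fy=7,interpolation=cv2.INTER_CUBIC))
for t in ['lever_hole','valve_pivot']: print(t,[(np.round(x['xyz'],4).tolist(),round(x['confidence'],2)) for x in place_of('wrist',t)])
E
```

```text
time: 8.0
position: [0.5298, -0.1207, 0.2518]
eef_rot: [0.0, 0.001, 1.0, -0.0]
contact_force: [0.1, -0.9, 0.9]
width: 0.0852
pos [ 0.5298 -0.1207  0.2518] yaw 89.94 tilt [ 0. -0. -1.] t 8.0 w 0.0852 q6 -2.02
row [0.411  1.5744 0.0062] turn -0.0938
[ 0.5298097  -0.12074118  0.25181659]
323.49460328059024 213.35416838558587
283 173
lever_hole [([0.5636, -0.1233, 0.1042], 0.64)]
valve_pivot [([0.633, -0.1657, 0.1006], 0.65)]
```

View pics/w5a.png

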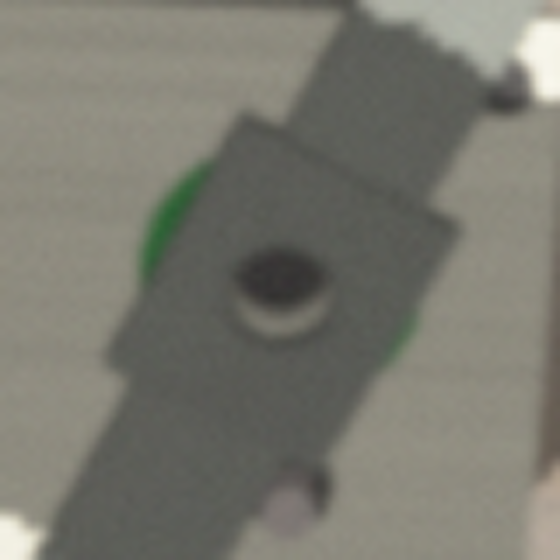

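```bash
python3 -m inch '[0.1,0.25,0,0,85,0.2,0.5,0,-0.03,85,0.3,0.75,0,-0.06,85,0.4,1,0,-0.094,85,0.41,1,0,-0.094,85]'; python3 -c "
from h import *
rel([0.4275,0.273,0.20],98)"
```

```text
time: 8.78
position: [0.4264, 0.1319, 0.2517]
eef_rot: [0.0, -0.072, 0.997, 0.0]
contact_force: [0.5, 0.4, -0.4]
width: 0.0846
pos [0.4264 0.1319 0.2517] yaw 98.25 tilt [ 0.001  0.001 -1.   ] t 8.78 w 0.0846 q6 -1.69
row [-0.0851  0.5577  0.207 ] turn 0.0029
```

```bash
python3 -m inch '[-0.02,0.2,0,0.003,85,-0.05,0.4,0.1,0.003,85,-0.085,0.558,0.2,0.003,85,-0.085,0.558,0.2,0.003,85,-0.085,0.558,0.2,0.003,85]'; python3 - <<'E'
from h import *
import pickle
rel([0.4275,0.273,0.071],98)
ms=camera_model('wrist')
p,d=save('wrist','w6')
rel([0.4275,0.273,0.071],98)
c=[]
for P in [(.4275,.273,.116),(.4275,.273,.062)]:
  q=ms['world_to_cam']@np.array([*P,1]);c.append((q[0]/q[2]*ms['fx']+ms['cx'],q[1]/q[2]*ms['fy']+ms['cy']))
print(c)
for t in ['pin_grip','pin_collar','pin_stand']: print(t,[(np.round(x['xyz'],4).tolist(),round(x['confidence'],2)) for x in place_of('wrist',t)])
E
```

```text
time: 9.4
position: [0.4297, 0.2702, 0.2019]
eef_rot: [0.0, -0.068, 0.998, -0.0]
contact_force: [0.1, 0.0, 0.4]
width: 0.0848
pos [0.4297 0.2702 0.2019] yaw 97.78 tilt [ 0.001 -0.    -1.   ] t 9.4 w 0.0848 q6 -1.38
row [0.0075 0.0126 0.5235] turn -0.0026
pos [0.4301 0.2699 0.2023] yaw 97.73 tilt [ 0.002  0.    -1.   ] t 9.45 w 0.0852 q6 -1.38
row [0.0095 0.0137 0.5252] turn -0.0032
[(np.float64(327.82992309689854), np.float64(203.3755301799952)), (np.float64(326.85905807265135), np.float64(185.75544048409873))]
pin_grip [([0.4308, 0.2727, 0.0863], 0.64)]
pin_collar [([0.4245, 0.2735, 0.0609], 0.62)]
pin_stand [([0.4261, 0.2754, 0.0007], 0.59)]
```

View pics/w6.png

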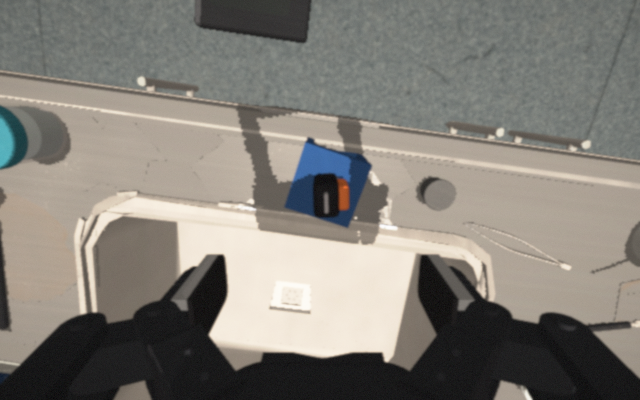

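```bash
python3 -m inch '[0.008,0.013,0.15,-0.003,85,0.008,0.013,0.3,-0.003,85,0.008,0.013,0.42,-0.003,85,0.008,0.013,0.5,-0.003,85,0.008,0.013,0.522,-0.003,85,0.008,0.013,0.522,-0.003,85]'; python3 - <<'E'
from h import *
rel([0.4275,0.273,0.071],98)
E
```

```text
time: 10.35
position: [0.4276, 0.2733, 0.0714]
eef_rot: [0.0, -0.07, 0.998, 0.0]
contact_force: [0.1, -0.0, -0.9]
width: 0.0852
pos [0.4276 0.2733 0.0714] yaw 98.0 tilt [ 0.001  0.    -1.   ] t 10.35 w 0.0852 q6 -1.38
row [ 0.0007 -0.0013  0.0018] turn -0.0
```

```bash
python3 -m inch '[0,0,0,0,50,0,0,0,0,35,0,0,0,0,20,0,0,0,0,15,0,0,0,0,15,0,0,0,0,15,0,0,0,0,15]' 50; python3 - <<'E'
from h import *
s=sense();print(s['contact_force'],s['width'],s['ft_torque'])
p,d=save('wrist','w7')
E
```

```text
time: 11.22
position: [0.4279, 0.2738, 0.0719]
eef_rot: [0.001, -0.07, 0.998, 0.0]
contact_force: [-1.2, -1.0, 6.0]
width: 0.0216
[-1.24476142 -1.00855377  5.99702439] 0.021566152478732007 [-0.07132147  0.15729778  0.03966545]
```

View pics/w7.png

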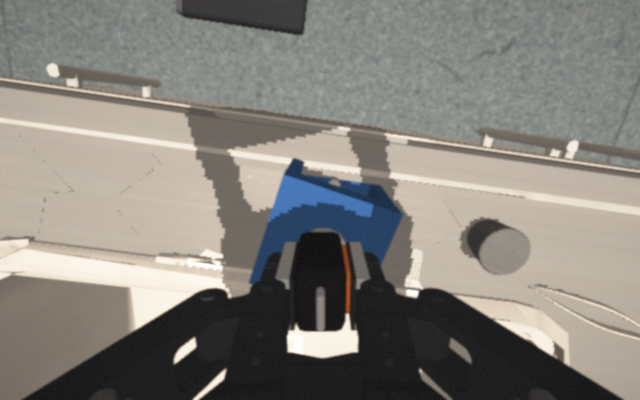

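```bash
python3 -m inch '[0,0,-0.03,0,15,0,0,-0.06,0,15,0,0,-0.1,0,15]'; python3 -m inch '[0,0,-0.08,0,15,0,0,-0.2,0,15,0,0,-0.4,0,15,0,0,-0.4,0,15]'; python3 - <<'E'
from h import *
rel([0.5585,-0.1205,0.25],98)
p,d=save('wrist','w8')
E
```

```text
time: 11.65
position: [0.4269, 0.2735, 0.0962]
eef_rot: [-0.0, -0.07, 0.998, -0.0]
contact_force: [0.1, -0.5, -2.1]
width: 0.0214
time: 12.15
position: [0.4298, 0.2744, 0.201]
eef_rot: [0.005, -0.07, 0.998, 0.001]
contact_force: [-0.3, -1.0, -1.6]
width: 0.0213
pos [0.4298 0.2744 0.201 ] yaw 98.04 tilt [ 0.009  0.003 -1.   ] t 12.15 w 0.0213 q6 -1.38
row [-0.2904 -1.6359 -0.1959] turn 0.0005
```

View pics/w8.png

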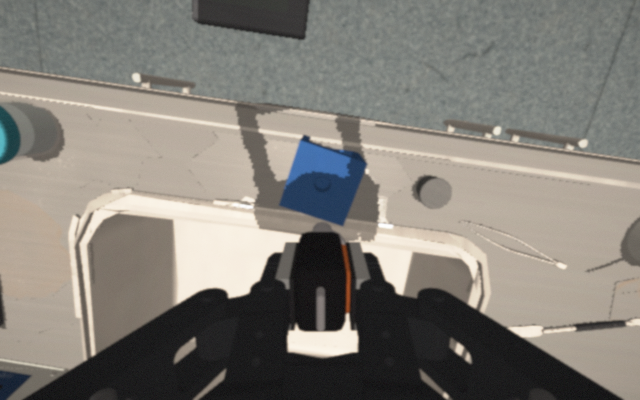

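```bash
python3 -m inch '[-0.05,-0.25,-0.1,0,15,-0.1,-0.5,-0.16,0,15,-0.15,-0.75,-0.16,0,15,-0.2,-1,-0.16,0,15,-0.25,-1,-0.16,0,15]'; python3 -c "
from h import *
rel([0.5585,-0.1205,0.22],98)"
```

```text
time: 12.82
position: [0.5235, 0.0311, 0.2341]
eef_rot: [-0.002, -0.068, 0.998, -0.0]
contact_force: [0.3, 1.5, -0.7]
width: 0.0212
pos [0.5235 0.0311 0.2341] yaw 97.74 tilt [-0.003 -0.    -1.   ] t 12.82 w 0.0212 q6 -1.88
row [-0.0572 -0.6198  0.0563] turn -0.003
```

```bash
python3 -m inch '[-0.02,-0.22,0.05,-0.003,15,-0.04,-0.44,0.05,-0.003,15,-0.057,-0.62,0.1,-0.003,15,-0.057,-0.62,0.14,-0.003,15,-0.057,-0.62,0.14,-0.003,15]'; python3 - <<'E'
from h import *
import pickle
rel([0.5585,-0.1205,0.15],98)
ms=camera_model('wrist')
p,d=save('wrist','w9');np.save('w9d.npy',d);pickle.dump(ms,open('w9m','wb'))
rel([0.5585,-0.1205,0.15],98)
for t in ['lever_hole','pin_collar','pin_grip']: print(t,[(np.round(x['xyz'],4).tolist(),round(x['confidence'],2)) for x in place_of('wrist',t)])
cv2.imwrite('pics/w9a.png',cv2.resize(p[120:340,220:420,::-1],None,fx=3,fy=2.7,interpolation=cv2.INTER_CUBIC))
E
```

```text
time: 13.45
position: [0.558, -0.1156, 0.1983]
eef_rot: [-0.002, -0.072, 0.997, 0.001]
contact_force: [-0.5, 0.9, -0.4]
width: 0.0216
pos [ 0.558  -0.1156  0.1983] yaw 98.29 tilt [-0.005  0.003 -1.   ] t 13.45 w 0.0216 q6 -2.13
row [ 0.0002 -0.0202  0.1931] turn 0.0033
pos [ 0.5586 -0.1154  0.1994] yaw 98.34 tilt [-0.003  0.002 -1.   ] t 13.5 w 0.0214 q6 -2.13
row [ 0.003  -0.0205  0.1976] turn 0.0039
lever_hole [([0.5619, -0.1244, 0.1024], 0.78)]
pin_collar []
pin_grip [([0.5577, -0.1184, 0.2143], 0.62)]
```

View pics/w9a.png

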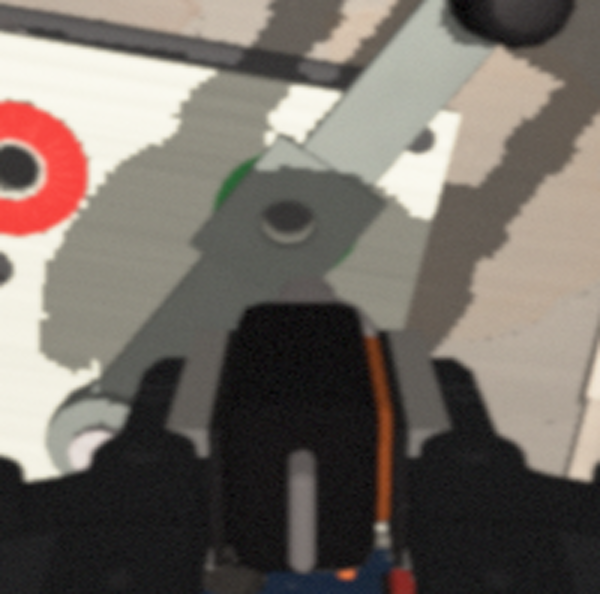

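```bash
python3 - <<'E'
from h import *
import pickle
m=pickle.load(open('w9m','rb'));print(atz(m,316,202.2,.1))
# w5 remeasure
m=pickle.load(open('w5m','rb'));print(atz(m,323.2,214.4,.1))
E
python3 -m inch '[0.002,-0.02,0.08,0.003,15,0.002,-0.02,0.16,0.003,15,0.002,-0.02,0.16,0.003,15]'; python3 - <<'E'
from h import *
import pickle
for i in range(2):rel([0.5588,-0.1208,0.15],98)
ms=camera_model('wrist')
p,d=save('wrist','w10')
rel([0.5588,-0.1208,0.15],98)
q=ms['world_to_cam']@np.array([.5588,-.1208,.1,1]);print(q[0]/q[2]*ms['fx']+ms['cx'],q[1]/q[2]*ms['fy']+ms['cy'])
cv2.imwrite('pics/w10a.png',cv2.resize(p[140:290,250:390,::-1],None,fx=4,fy=4,interpolation=cv2.INTER_CUBIC))
E
```

```text
[ 0.55932291 -0.12095666  0.1       ]
[ 0.55905001 -0.1207811   0.1       ]
time: 14.02
position: [0.5589, -0.1206, 0.1596]
eef_rot: [-0.001, -0.071, 0.998, 0.001]
contact_force: [0.7, -0.9, -0.8]
width: 0.0212
pos [ 0.5589 -0.1206  0.1596] yaw 98.09 tilt [-0.003  0.001 -1.   ] t 14.03 w 0.0212 q6 -2.14
row [ 0.0003 -0.0009  0.0384] turn 0.0011
pos [ 0.5589 -0.1206  0.1596] yaw 98.09 tilt [-0.003  0.001 -1.   ] t 14.03 w 0.0212 q6 -2.14
row [ 0.0003 -0.0009  0.0384] turn 0.0011
pos [ 0.5597 -0.121   0.1609] yaw 98.09 tilt [-0.001  0.    -1.   ] t 14.07 w 0.0215 q6 -2.14
row [0.0034 0.0014 0.0436] turn 0.001
323.24321460195154 217.81375633422687
```

View pics/w10a.png

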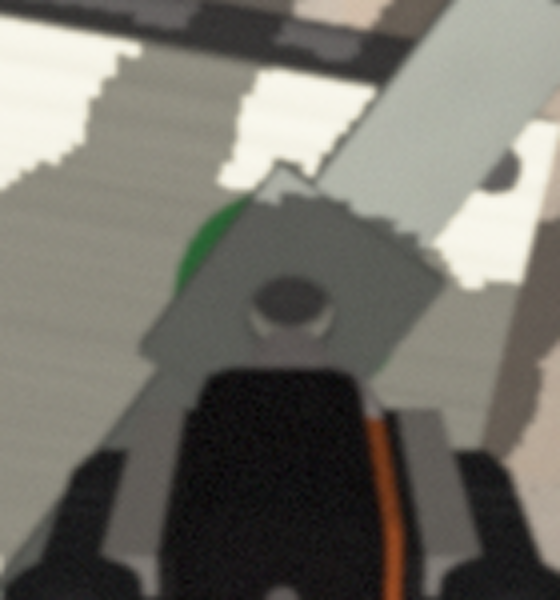

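```bash
python3 -m inch '[0.001,0.001,0.04,0,15,0.001,0.001,0.08,0,15,0.001,0.001,0.1,0,15,0.001,0.001,0.1,0,15]'; python3 - <<'E'
from h import *
rel([0.559,-0.1208,0.1095],98);print(sense()['ft_torque'])
E
```

```text
time: 14.58
position: [0.5593, -0.1213, 0.1351]
eef_rot: [-0.0, -0.07, 0.998, 0.0]
contact_force: [0.1, 0.9, -1.2]
width: 0.0213
pos [ 0.5593 -0.1213  0.1351] yaw 98.03 tilt [-0.001  0.001 -1.   ] t 14.57 w 0.0213 q6 -2.14
row [0.0009 0.0021 0.1026] turn 0.0003
[ 0.14637542 -0.02949086 -0.02600313]
```

No contact force; tip is inside the lever's hole (6 mm in). Go on.

```bash
python3 -m inch '[0.001,0,0.02,0,15,0.001,0,0.04,0,15,0.001,0,0.04,0,15]'; python3 -m inch '[0,0,0.02,0,15,0,0,0.03,0,15,0,0,0.03,0,15]'
```

```text
time: 14.95
position: [0.5592, -0.1213, 0.1252]
eef_rot: [-0.0, -0.07, 0.998, 0.0]
contact_force: [0.6, 2.1, -2.3]
width: 0.0213
time: 15.32
position: [0.5594, -0.1215, 0.1179]
eef_rot: [-0.0, -0.07, 0.998, 0.0]
contact_force: [1.5, 3.1, -1.8]
width: 0.0214
```

```bash
python3 -m inch '[0,0.003,0.015,0,15,0,0.003,0.028,0,15,0,0.003,0.028,0,15]'; python3 -m inch '[0,0,0.005,0,15,0,0,0.005,0,15]'
```

```text
time: 15.7
position: [0.5589, -0.121, 0.1108]
eef_rot: [-0.0, -0.07, 0.998, 0.0]
contact_force: [0.7, 0.5, -1.4]
width: 0.021
time: 15.95
position: [0.5592, -0.121, 0.1101]
eef_rot: [-0.0, -0.07, 0.998, -0.0]
contact_force: [-0.3, 0.3, -0.9]
width: 0.0213
```

```bash
python3 -m inch '[0,0,0.006,0,15,0,0,0.006,0,15]'; python3 -m inch '[0,0,0.006,0,15,0,0,0.006,0,15]'
```

```text
time: 16.2
position: [0.5595, -0.121, 0.1099]
eef_rot: [0.0, -0.07, 0.998, -0.0]
contact_force: [-2.9, 0.8, 6.7]
width: 0.0211
time: 16.45
position: [0.5597, -0.1209, 0.1097]
eef_rot: [0.0, -0.07, 0.998, -0.0]
contact_force: [-7.1, 2.6, 15.2]
width: 0.021
```

```bash
python3 -m inch '[0,0,-0.004,0,15,0,0,-0.004,0,15]'; python3 -m inch '[0,0,0,0,30,0,0,0,0,50,0,0,0,0,70,0,0,0,0,85,0,0,0,0,85,0,0,0,0,85]'; python3 - <<'E'
from h import *
p,d=save('wrist','w11')
print(sense()['contact_force'])
E
```

```text
time: 16.7
position: [0.5597, -0.1209, 0.1098]
eef_rot: [0.0, -0.07, 0.998, -0.0]
contact_force: [-3.4, 1.3, 8.6]
width: 0.0215
time: 17.45
position: [0.5593, -0.1209, 0.108]
eef_rot: [-0.0, -0.07, 0.998, -0.0]
contact_force: [-0.4, 0.1, -0.5]
width: 0.085
[ 0.76081232 -0.20330787  0.49409132]
```

View pics/w11.png

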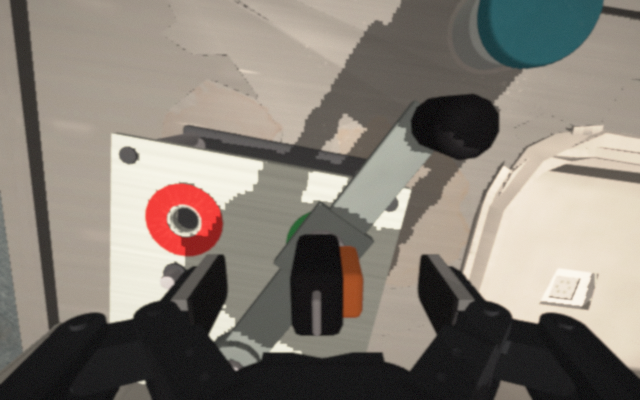

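Fingers are open and the orange button (350,283) stands out again; the pin is upright in the lever. Rise straight up and check.

```bash
python3 -m inch '[0,0,-0.1,0,85,0,0,-0.3,0,85,0,0,-0.5,0,85,0.1,0,-0.7,0,85,0.2,0,-0.7,0,85,0.2,0,-0.7,0,85]'; python3 - <<'E'
from h import *
m=camera_model('wrist');p,d=save('wrist','w12')
rel([0.4,0,0.3])
for t in ['lever_hole','pin_collar','pin_grip','green_ring','lever_knob']: print(t,[(np.round(x['xyz'],4).tolist(),round(x['confidence'],2)) for x in place_of('wrist',t)])
vs,us=np.mgrid[0:400:1,0:640:1]; T=np.linalg.inv(m['world_to_cam'])
C=np.stack([(us-m['cx'])/m['fx']*d,(vs-m['cy'])/m['fy']*d,d],-1)@T[:3,:3].T+T[:3,3]
s=(abs(C[...,0]-.559)<.03)&(abs(C[...,1]+.121)<.03)&(C[...,2]>.115)&(C[...,2]<.18)
Q=C[s];print(len(Q),Q[:,2].max(),np.percentile(Q[:,2],[10,50,80,90,95]).round(4)); B=Q[(Q[:,2]>.138)];print(cv2.minAreaRect((B[:,:2]*1000).astype(np.float32)))
cv2.imwrite('pics/w12a.png',cv2.resize(p[100:340,200:460,::-1],None,fx=2.4,fy=2.4,interpolation=cv2.INTER_CUBIC))
E
```

```text
time: 18.25
position: [0.5093, -0.128, 0.2837]
eef_rot: [0.001, -0.07, 0.998, -0.0]
contact_force: [0.3, 0.7, 0.1]
width: 0.0852
pos [ 0.5097 -0.1278  0.2829] yaw 98.0 tilt [ 0.  0. -1.] t 18.3 w 0.085 q6 -2.19
row [ 0.3632  0.5673 -0.0684] turn 0
lever_hole [([0.5639, -0.1229, 0.1029], 0.82), ([0.6322, -0.1647, 0.1008], 0.64), ([0.5575, -0.1208, 0.0959], 0.52), ([0.56, -0.1253, 0.1248], 0.39)]
pin_collar [([0.555, -0.1208, 0.1003], 0.82)]
pin_grip [([0.562, -0.1223, 0.1231], 0.69)]
green_ring [([0.5587, -0.1196, 0.0876], 0.46)]
lever_knob [([0.4879, -0.0859, 0.1205], 0.97), ([0.5639, -0.1231, 0.1232], 0.49)]
992 0.15426218981365897 [0.1254 0.1446 0.1466 0.1472 0.1516]
((559.2010498046875, -119.9039535522461), (27.40863609313965, 27.65634536743164), 7.854996681213379)
```

View pics/w12a.png

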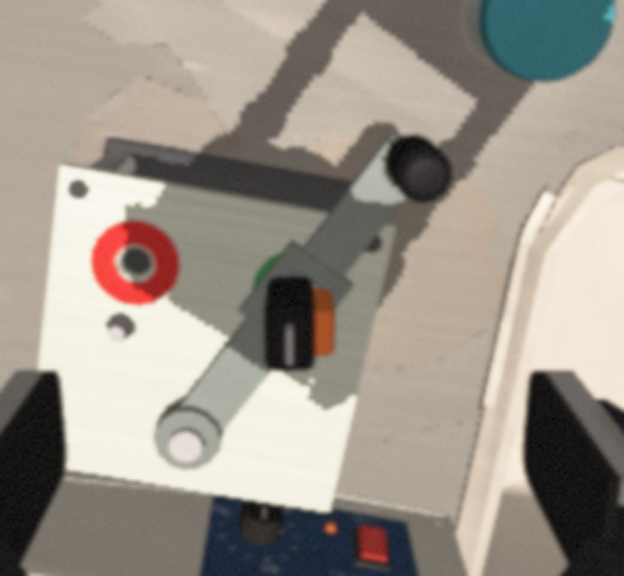

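```bash
python3 -c "
from h import *
print(finish_job())"
```

```text
the job is handed in; nothing more can be done
None
```

The job is done and handed in at about 18.6 s of the 58 s. `finish_job()` reports no verdict, so success rests on the checks below.

**What I did**
- I pushed the lever's knob over to the green side until the stop pushed back with about 17 N.
- I squeezed the pin's button in with a 50 N grip and lifted the pin straight out of its stand.
- I lowered the pin through both holes with the button held in until the collar seated (about 15 N). Then I let go and rose clear.

**What the last checks showed**
- **Lever:** it rests at its green end, and the network places its hole within about 6 mm of the ring. An earlier measurement in the wrist pictures put the hole at (0.559, -0.121), within about 2 mm of the network's ring position (0.559, -0.120).
- **Pin:** it looks upright, and its block's top measures 0.147 m, which is what a fully seated collar gives. The network puts the collar at z = 0.100.
- **Button:** it has sprung out. The block and button together measure about 28 mm across, against 23 mm when pressed in.
- **Robot and bystanders:** the gripper was open and clear of everything. The arm never went near the jar, bottle or stopper, but I did not measure them again at the end.

**Disagreements:** the networks' positions for the lever hole and collar scattered by up to about 9 mm. For the insertion I relied on my own measurement in the wrist pictures. The pin went in with only about 3 N of side force.

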